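Run a glued gel cassette out to its line for clamping and hold it

ROBOT

A 7-joint arm with a two-finger parallel gripper is mounted at the origin on a cart in front of the work surface, level with it; the furniture and walls round the work are solid. World frame = base frame: x ahead of the robot, y to its left, z up, the work surface at z = 0. Lengths are in m, angles in degrees, forces in N, time in s.
With the tool pointing down it reaches from about 0.425 to 0.875 m from the base axis. Payload 4.7 kg.
Tool frame: the origin (TCP) lies between the finger pads; the fingertips stand env.tcp_to_tips ahead of it and the grasp point (between the pads) lies 8 mm behind it (env.tcp_to_tips is the distance from the TCP to the fingertips, in m); z points along the fingers, y is the line along which they close (so a half turn about z gives the same grasp; the last joint's range is limited). The gripper opens to 87 mm and grips with 3 to 60 N. Pads are 19 mm wide; open, the fingers measure 117 mm over their backs; the gripper's body (75 mm by 190 mm) begins 51 mm behind the grasp point.
Start: joints at [64.12, 18.392, -4.016, 83.108, 1.295, 78.541, -3.26], TCP at [0.292, -0.581, 0.234] pointing down, gripper open.
Joint ranges: [-163.93, 163.93], [-17.29, 119.83], [-79.2, 71.16], [3.27, 140.29], [-89.18, 269.18], [5.43, 117.66], [-154.24, 154.24]. Speed limits (degrees/s): [147.25, 147.25, 180, 180, 180, 180, 180].

INTERFACE

Orientations are given as [roll, pitch, yaw] about the fixed x, y, z axes, in that order (R = Rz(yaw) Ry(pitch) Rx(roll)).
In Python, from cell import env gives the robot as it stands.
- The arm moves only by the tool servo_tool, never from a script. Its arguments are lists of equal length, an entry for each row: "fingers": the closure, from -1 (fully open) to 1 (shut); "xyz": the shift along the world's x, y, z in m, a list of three; "spin": the turn about the world's z in rad. In form: {"fingers": [fingers, ...], "xyz": [[tx, ty, tz], ...], "spin": [spin, ...]}. A call has 1 to 20 rows; each row shifts and turns the commanded pose from where the row before left it; what a row does not reach is not made up. A row lasts 1/10 s, in which the tool goes at most 50 mm and 8.59 degrees, less where a joint would pass 70% of its speed; a pose out of reach is approached as far as the arm can. A call with a gripper value outside its range is refused whole. The fingers move at their own pace and stop on an object; the grip force is fixed at half the most. Time passes only in rows, so rows that do not move let the fingers close. It gives the time, the measured TCP pose, the force, the opening and the grip force at its end, in the units of the state.
- env.sense(): the state, without advancing time (a new reading comes with each control period).
- env.camera(name): name is "scene" or "side" or "wrist"; returns the picture (400x640x3 uint8, red, green, blue); there is no depth.
- env.camera_model(name): a dict with "K" (3x3 intrinsics, pixels), "dist_coeffs" ([k1, k2, p1, p2, k3] as OpenCV has them; the pictures are not rectified), "rvec" (rotation vector, rad) and "tvec" (3), from world to camera coordinates, as OpenCV has them. Camera axes: x right, y down, z forward; pixel columns grow to the right and rows downward; lengths in m; the calibration is good to about 2 mm. A picture is of the moment at which its call begins: read the wrist's pose just before it. camera_model takes no time and is no camera call; for the wrist camera it gives the pose at the moment of the call.
- env.close_job(): hands the job in; it is judged then, once.
The state is a dict: "time": time; "q": joint angles; "dq": joint speeds; "joint_torque": joint torques, N m; "ee_pos": TCP position; "tcp_rot": TCP orientation; "ft_force": force on the tool from outside, world axes, zero at the start; "moment": the same for the moment, N m; "opening": finger opening in m; "gripper_force": force on a finger pad.
Only numpy, scipy, OpenCV 4.12 (cv2) and the standard library are available. Lean on these libraries where they do the work, as an engineer would, in place of code of your own. Each camera call takes 0.05 s, during which the arm holds its last target. There are 200 camera calls.

TASK

The spacers of this glass gel cassette have just been glued, so start the clock: press the lab timer's start key (the left-hand one of its three keys, seen from the robot) fully down and let it come up again, without pressing the other keys. Then take the handle of the suction lifter and slide the cassette outward along the casting table, flat between its rails, until the black line across the glass lies exactly over the table's front edge. The cassette would now tip, so keep hold of it: finish with the gripper still holding the cassette flat on the table, at rest, so that I can put the clips on; leave the other things alone.

Things in the scene. Friction and masses are not known exactly. Their poses are not given: they have to be found in the camera images.
- timer: White lab timer, 60 (x) x 66 (y) x 19 mm high, loose on the desk, three keys in a row along its y near its -x side (the side towards the robot), display behind them. Origin: centre of its underside; +x points away from the robot, +y to the left seen from the robot.
- timer_key_0 (a joint): Start key, the left one (+y) of the three: travel in m, 0 = up, 0.0012 = fully down; it springs back to within 0.0004 when let go. It needs about 6 N (1 N to start, 4 N more per mm). The timer's case is solid; it stands 16 mm high, the keys 19 mm.
- start_key_top (a point): Centre of the start key's top face, 10 (x) x 14 (y) mm, 3 mm above the case, 15 mm towards -x and 20 mm towards +y of the timer's centre. The next key's edge is 6 mm away towards -y. Axes as the timer's.
- timer_key_1 (a joint): Middle key of the timer (centre 20 mm to the right, -y, of the start key): travel in m, 0 = up. Not to be pressed.
- timer_key_2 (a joint): Right-hand key of the timer (centre 40 mm to the right of the start key): travel in m, 0 = up. Not to be pressed.
- casting_table: Gel casting table, fixed: white deck 176 (x) x 260 (y) mm, top face 60 mm above the desk. Two guide rails along y, 6 mm proud of the deck, leave the cassette 2 mm of play on each side; both ends are open. Origin: under the deck's centre at desk height. +y is outward (roughly the robot's left): the front edge is the deck's +y end, 130 mm from the centre; a bubble level is on the back end.
- table_edge (a point): Middle of the deck's front (+y) edge, on the deck's top face. Axes as the casting table's.
- cassette: Glass gel cassette, 140 (x) x 260 (y) x 10 mm, two plates with grey spacer strips, about 0.65 kg with its lifter, loose between the rails; it slides with under 10 N. Origin: centre of its underside; +y is its front, outward end. Its balance point is about 10 mm behind (-y of) its origin, so with the line over the edge it tips unless its back end is held.
- cassette_line (a point): Middle of the thin black line across the cassette, on the top face of the glass (10 mm above its underside), 155 mm behind the cassette's front end (25 mm to -y of its centre). Axes as the cassette's. The line is over the edge when this point is directly above table_edge.
- lifter_grip (a point): Centre of the bar handle of the suction lifter stuck firmly on the cassette's back end, 95 mm to -y of its centre: black bar 62 (x, across the cassette) x 16 (y) x 22 mm (z). The point is 35 mm above the glass, the bar's underside 24 mm; under it a neck of 11 mm radius and a rubber cup of 29 mm radius, 13 mm high. Axes as the cassette's.
- clip_1: Steel spring clip for later use, about 50 x 40 x 19 mm, lying on the desk. Origin: underside.
- clip_2: Second steel spring clip, the same.
- clip_3: Third steel spring clip, the same.
- petri_a: Petri dish, 60 mm across, 15 mm high, on the desk. Origin: centre of the underside.
- vial: Amber vial with white cap, 28 mm across, 64 mm high, standing. Origin: centre of the underside.
- marker: Marker pen, 135 mm long and 17 mm thick, lying on the desk. Origin: centre of the underside.
- forceps_1: Steel forceps, 122 mm long and 9 mm high, lying on the desk. Origin: centre of the underside.
- mug: Mug, 78 mm across and 92 mm high, with a handle. Origin: centre of the underside.
Things that resemble listed ones, but are neither listed nor needed, are in the scene too. What is meant by the timer is not green, and is the larger of those in its own colour.

How it is judged (in metres and radians):
On the way, in this order (a step that is already met when the one before it is completed fails the run):
1. the start key is pressed fully down, before the cassette has been slid (value of joint timer_key_0 above 0.0009 m and distance of cassette from where it was at the start of the episode below 0.02 m), for 0.05 s.
2. the start key has come up again (value of joint timer_key_0 below 0.0006 m), for 0.1 s.
3. the cassette's line lies over the table's front edge (y of cassette_line in the frame of table_edge between -0.005 and 0.005 m), for 0.2 s.
At the end, for the whole second after the job is handed in: Fingers hold the cassette (over 1 N); it lies flat and bears on the table (tilt under 2.5 degrees, glass height within 4 mm, over 1 N), straight between the rails (3.4 degrees), its line within 5 mm of the front edge, at rest; the start key is up (all of step 3 and z of cassette_line in the frame of table_edge between 0.006 and 0.014 m and angle between cassette's own z axis and vertical below 0.045 rad and angle between the y axis of cassette and the y axis of casting_table, either way round below 0.06 rad and contact force between the fingers and cassette above 1 N and contact force between cassette and casting_table above 1 N and linear speed of cassette below 0.01 m/s and value of joint timer_key_0 below 0.0006 m); the arm keeps its last pose, push and grip.
It fails at once if another key of the timer is pressed (value of joint any of timer_key_1, timer_key_2 above 0.0008 m).
It fails at once if the cassette tips or is lifted off (over 6 degrees) (angle between cassette's own z axis and vertical above 0.105 rad).
It fails at once if the cassette is run out more than 20 mm past its line (y of cassette_line in the frame of table_edge above 0.02 m).
It fails at once if the timer is shoved more than 30 mm (distance of timer from where it was at the start of the episode above 0.03 m).
It fails at once if a clip, the petri dish, vial, marker, forceps or mug is moved more than 30 mm (distance of any of clip_1, clip_2, clip_3, petri_a, vial, marker, forceps_1, mug from where it was at the start of the episode above 0.03 m).
It also fails if it takes over 59 s, if anything falls off the work surface, if the arm or the gripper's body presses on something with over 40 N, if the wrist force passes 120 N, or if a joint passes its speed limit or range.

## Working session

There is one attempt and no reset: what is moved stays moved. The work goes in short steps, Python scripts to look and compute and a tool call to move; the robot and the scene stay as the last step left them, time stands still between calls to the robot, and variables do not carry over. Pictures are saved under pics/ and viewed, at most 10 in all, crops included, and the job is handed in when it is done.

Besides the shell and the picture viewer there is one more tool, called after "Request:" as name(argument=value, ...) on one line, values as JSON. servo_tool: Moves the arm, as the interface text tells. Its arguments: {"type":"object","properties":{"fingers":{"type":"array","items":{"type":"number"}},"xyz":{"type":"array","items":{"type":"array","items":{"type":"number"}}},"spin":{"type":"array","items":{"type":"number"}}},"required":["fingers","xyz","spin"]}

```bash
mkdir -p pics; ls; python3 - <<'E'
from cell import env
import cv2
for n in("scene","side"):
    cv2.imwrite(f"pics/{n}0.png",env.camera(n)[:,:,::-1])
    m=env.camera_model(n);print(n,m)
s=env.sense();print(s,env.tcp_to_tips)
E
```

```text
pics
scene {'K': array([[465.8776927 ,   0.        , 316.51827341],
       [  0.        , 465.8776927 , 203.331772  ],
       [  0.        ,   0.        ,   1.        ]]), 'dist_coeffs': array([0.00994771, 0.        , 0.        , 0.        , 0.        ]), 'rvec': array([ 1.77832909, -1.73935921,  0.72738013]), 'tvec': array([-0.10331495,  0.44825136,  1.09750384])}
side {'K': array([[410.24481131,   0.        , 324.10297478],
       [  0.        , 410.24481131, 203.2510657 ],
       [  0.        ,   0.        ,   1.        ]]), 'dist_coeffs': array([0.00158707, 0.        , 0.        , 0.        , 0.        ]), 'rvec': array([ 1.0042411 ,  2.63419037, -0.77453236]), 'tvec': array([ 0.47120513, -0.21705157,  1.57465817])}
{'time': 0.1, 'q': array([64.11891517, 18.43607088, -4.01663963, 83.16804571,  1.29437537,
       78.54213131, -3.25998459]), 'dq': array([-0.0803662 , -0.1200075 , -0.02545854, -0.10122904,  0.0538463 ,
        0.07148902, -0.1089854 ]), 'joint_torque': array([ 2.15402115e-04, -4.92570448e+01, -4.05644830e-01, -3.13395059e+01,
       -6.41134777e-02,  3.94967257e-02,  1.08646075e-04]), 'ee_pos': array([ 0.29169729, -0.58032793,  0.23255559]), 'tcp_rot': array([-1.79898957e+02,  4.56176992e-03,  2.66916288e+01]), 'ft_force': array([-1.03204773,  0.36191208, -0.17404982]), 'moment': array([ 0.02488567, -0.10032044,  0.02762745]), 'gripper_force': 0.0, 'opening': 0.0871836635413518} 0.011
```

View pics/scene0.png

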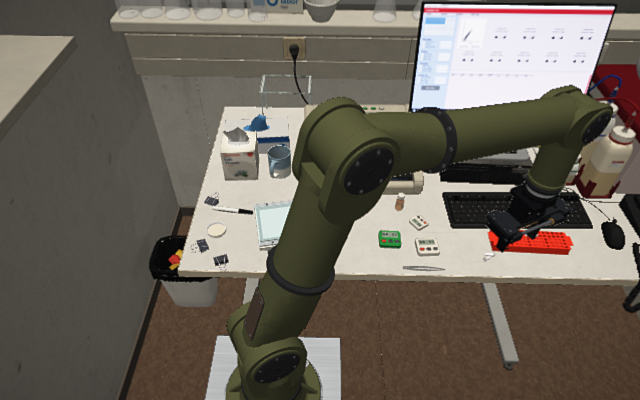

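View pics/side0.png

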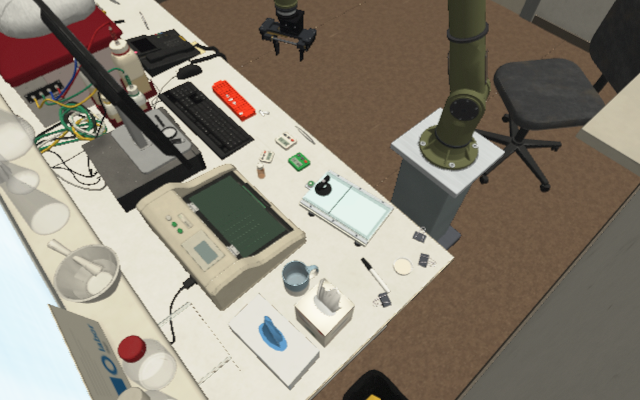

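The scene view shows the candidate timers: green (390,239), white (428,246) and white (419,222). In the side view these are green (299,161), white (286,140) and white (267,156). The nearer white one looks larger. The cassette with its black lifter is at side (345,205), lifter at about (323,187). I'll check all of this in enlarged crops.

```bash
cat > h.py <<'E'
import numpy as np,cv2
def load(env,n):
    m=env.camera_model(n); R=cv2.Rodrigues(m["rvec"])[0]; return m["K"],m["dist_coeffs"],R,np.array(m["tvec"]).ravel()
def ray(c,uv,z):
    K,d,R,t=c
    p=cv2.undistortPoints(np.array(uv,float).reshape(-1,1,2),K,d).reshape(-1,2)
    D=np.c_[p,np.ones(len(p))]@R; C=-R.T@t
    return C+D*((z-C[2])/D[:,2])[:,None]
def proj(c,P):
    K,d,R,t=c
    return cv2.projectPoints(np.array(P,float).reshape(-1,1,3),R,t,K,d)[0].reshape(-1,2)
E
python3 - <<'E'
import cv2
a=cv2.imread("pics/scene0.png");b=cv2.imread("pics/side0.png")
cv2.imwrite("pics/c1.png",cv2.resize(a[205:275,370:470],None,fx=8,fy=8,interpolation=cv2.INTER_CUBIC))
cv2.imwrite("pics/c2.png",cv2.resize(b[125:245,255:400],None,fx=5,fy=5,interpolation=cv2.INTER_CUBIC))
E
```

```text
(no output)
```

View pics/c1.png

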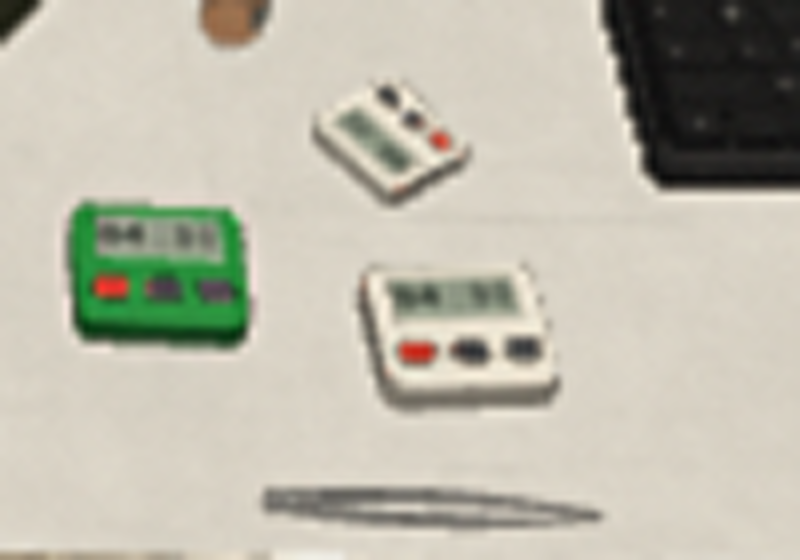

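View pics/c2.png

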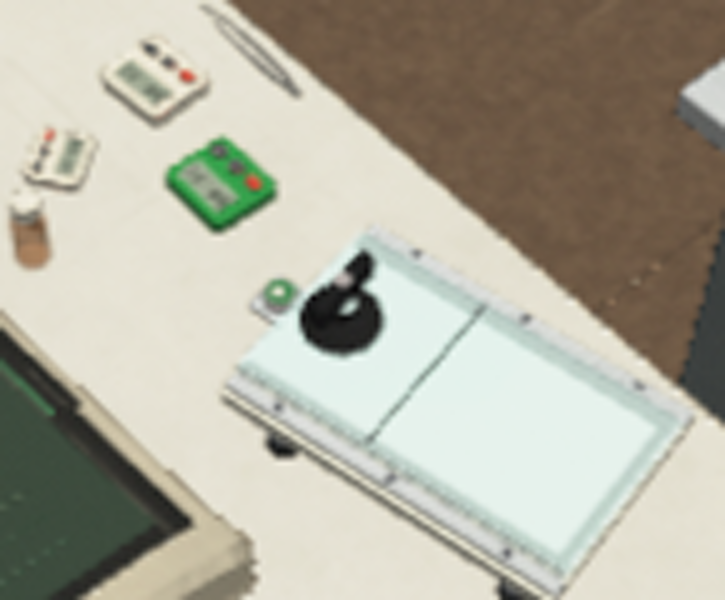

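The larger white timer is the lower one in the scene crop: its start key (red) is at crop (417,352), or side crop (187,77). The small white one at (393,140) is the decoy and the green one is excluded. The cassette line runs from side crop (485,307) to (370,440).

```bash
python3 - <<'E'
from cell import env
from h import *
np.set_printoptions(precision=4,suppress=True)
S=load(env,"scene");D=load(env,"side")
f1=lambda p:(np.array(p,float)+.5)/8-.5+[370,205]
f2=lambda p:(np.array(p,float)+.5)/5-.5+[255,125]
print("key scene",ray(S,f1([[417,352],[470,351],[524,348]]),.019)); print("key side",ray(D,f2([[187,77],[169,62],[150,48]]),.019))
print("timer corners scene",ray(S,f1([[372,270],[535,268],[555,385],[388,395]]),.016))
print("timer corners side",ray(D,f2([[208,85],[157,118],[104,78],[153,38]]),.016))
print("line",ray(D,f2([[485,307],[370,440]]),.070))
print("deck corners",ray(D,f2([[692,415],[560,597],[370,230],[225,385]]),.064))
print("glass front",ray(D,f2([[660,425],[560,570]]),.07))
print("lifter cup",ray(D,f2([[342,320]]),.075), "bar ends", ray(D,f2([[365,255],[345,285]]),.105))
E
```

```text
key scene [[ 0.4353 -0.4079  0.019 ]
 [ 0.4363 -0.4277  0.019 ]
 [ 0.4382 -0.4481  0.019 ]]
key side [[ 0.4349 -0.4037  0.019 ]
 [ 0.4355 -0.4245  0.019 ]
 [ 0.4374 -0.4451  0.019 ]]
timer corners scene [[ 0.4778 -0.3973  0.016 ]
 [ 0.4804 -0.4596  0.016 ]
 [ 0.4233 -0.4577  0.016 ]
 [ 0.417  -0.3952  0.016 ]]
timer corners side [[ 0.4264 -0.3892  0.016 ]
 [ 0.4762 -0.3893  0.016 ]
 [ 0.4813 -0.4466  0.016 ]
 [ 0.4276 -0.4539  0.016 ]]
line [[ 0.4422 -0.0763  0.07  ]
 [ 0.5712 -0.0498  0.07  ]]
deck corners [[ 0.3976  0.073   0.064 ]
 [ 0.5574  0.1098  0.064 ]
 [ 0.4532 -0.179   0.064 ]
 [ 0.6115 -0.1471  0.064 ]]
glass front [[0.4224 0.0664 0.07  ]
 [0.5467 0.0984 0.07  ]]
lifter cup [[ 0.524  -0.1294  0.075 ]] bar ends [[ 0.4918 -0.1431  0.105 ]
 [ 0.5182 -0.1336  0.105 ]]
```

Request:
servo_tool(fingers=[1,1,1,1,1,1,1,1,1,1,1,1], xyz=[[0.016,0.02,-0.008],[0.016,0.02,-0.008],[0.016,0.02,-0.008],[0.016,0.02,-0.008],[0.016,0.02,-0.008],[0.016,0.02,-0.008],[0.016,0.02,-0.008],[0.016,0.02,-0.008],[0.015,0.017,-0.01],[0,0,0],[0,0,0],[0,0,0]], spin=[0.13,0.13,0.13,0.13,0.13,0.13,0.13,0.13,0.13,0,0,0])

```text
time: 1.3
ee_pos: [0.4339, -0.4054, 0.1598]
tcp_rot: [-180.0, 0.1, 93.5]
ft_force: [-0.3, -0.2, -0.2]
opening: 0.0026
gripper_force: 0.0
```

```bash
python3 - <<'E'
from cell import env
from h import *
import pickle
s=env.sense();c=load(env,"wrist");im=env.camera("wrist")[:,:,::-1]
cv2.imwrite("pics/w1.png",im);pickle.dump(c,open("w1.pkl","wb"))
print(s["time"],s["ee_pos"],s["tcp_rot"],s["opening"],proj(c,[[.435,-.406,.019]]),proj(c,[s["ee_pos"]-[0,0,.011]]))
E
```

```text
1.3 [ 0.43385404 -0.40535835  0.15979539] [-1.79975826e+02  5.59466658e-02  9.35202523e+01] 0.0026497729775339517 [[320.56489221 186.43218701]] [[319.17858615 247.02508505]]
```

View pics/w1.png

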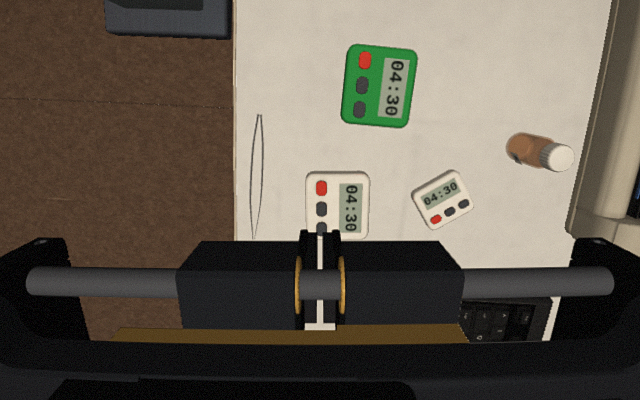

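The key shows at wrist (321,188), 1.6 px from the prediction, so it is at about (0.435,-0.407). I'll descend 3 mm to the +y side of its centre, away from the middle key.

Request:
servo_tool(fingers=[1,1,1,1,1,1,1,1,1], xyz=[[0.001,0.001,-0.02],[0,0,-0.025],[0,0,-0.025],[0,0,-0.025],[0,0,-0.02],[0,0,-0.008],[0,0,0],[0,0,0],[0,0,0]], spin=[0,0,0,0,0,0,0,0,0])

```text
time: 2.25
ee_pos: [0.4367, -0.4037, 0.0381]
tcp_rot: [179.9, 0.1, 93.7]
ft_force: [0.5, 0.3, -0.0]
opening: 0.0008
gripper_force: 0.0
```

Request:
servo_tool(fingers=[1,1,1,1,1], xyz=[[-0.001,0,-0.003],[0,0,-0.002],[0,0,-0.002],[0,0,0],[0,0,0]], spin=[0,0,0,0,0])

```text
time: 2.75
ee_pos: [0.435, -0.4029, 0.0298]
tcp_rot: [180.0, 0.0, 93.7]
ft_force: [-1.2, 0.1, 2.0]
opening: 0.0005
gripper_force: 1.0
```

Contact made (2 N). I'll press on in small steps.

Request:
servo_tool(fingers=[1,1,1,1], xyz=[[0,-0.001,-0.001],[0,0,-0.001],[0,0,0],[0,0,0]], spin=[0,0,0,0])

```text
time: 3.15
ee_pos: [0.435, -0.4031, 0.0292]
tcp_rot: [-180.0, -0.1, 93.7]
ft_force: [-3.4, 3.9, 13.4]
opening: 0.0006
gripper_force: 6.3
```

Request:
servo_tool(fingers=[1,1,1], xyz=[[0,0,-0.001],[0,0,0],[0,0,0]], spin=[0,0,0])

```text
time: 3.45
ee_pos: [0.435, -0.4031, 0.0291]
tcp_rot: [-180.0, -0.0, 93.7]
ft_force: [-5.2, 6.6, 18.7]
opening: 0.0002
gripper_force: 9.1
```

```bash
python3 - <<'E'
from cell import env
from h import *
cv2.imwrite("pics/s2.png",cv2.resize(env.camera("side")[:,:,::-1][115:185,240:330],None,fx=8,fy=8,interpolation=cv2.INTER_CUBIC))
E
```

```text
(no output)
```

View pics/s2.png

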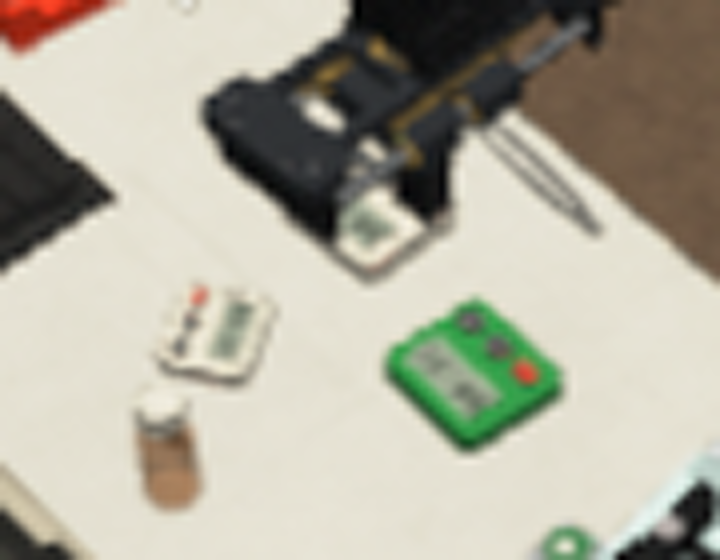

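The force is rising about 5 N per 0.1 mm, so the key is bottomed out; the picture shows the closed fingers standing on the right white timer at crop (350,190). Now I'll release and go above the lifter.

Request:
servo_tool(fingers=[1,1,1,1,1,1,1,-1,-1,-1,-1,-1,-1,-1,-1,-1,-1,-1,-1,-1], xyz=[[0,0,0.01],[0,0,0.02],[0,0,0.04],[0,0,0.04],[0,0,0.04],[0,0,0.04],[0,0,0.013],[0.0086,0.0272,0],[0.0086,0.0272,0],[0.0086,0.0272,0],[0.0086,0.0272,0],[0.0086,0.0272,0],[0.0086,0.0272,0],[0.0086,0.0272,0],[0.0086,0.0272,0],[0.0086,0.0272,0],[0.0086,0.0272,0],[0,0,0],[0,0,0],[0,0,0]], spin=[0,0,0,0,0,0,0,-0.143,-0.143,-0.143,-0.143,-0.143,-0.143,-0.143,-0.143,-0.143,-0.143,0,0,0])

```text
time: 5.5
ee_pos: [0.5204, -0.1332, 0.229]
tcp_rot: [180.0, 0.1, 11.8]
ft_force: [-0.2, 0.2, -1.0]
opening: 0.0862
gripper_force: 0.0
```

```bash
python3 - <<'E'
from cell import env
from h import *
import pickle
s=env.sense();c=load(env,"wrist");im=env.camera("wrist")[:,:,::-1]
cv2.imwrite("pics/w2.png",im);pickle.dump(c,open("w2.pkl","wb"))
print(s["time"],s["ee_pos"],s["tcp_rot"],s["q"],proj(c,[[.521,-.132,.116],[.507,-.063,.07],[.4775,.0914,.06]]))
E
```

```text
5.5 [ 0.52038637 -0.13316045  0.22904533] [1.79984575e+02 6.11369512e-02 1.17596246e+01] [ 35.57804184   6.20960667 -25.74687872  98.78671571   2.81766747
  75.68378734 -68.97720882] [[316.69080331 194.62173415]
 [243.63807405 181.04465845]
 [ 91.90708754 176.59060361]]
```

View pics/w2.png

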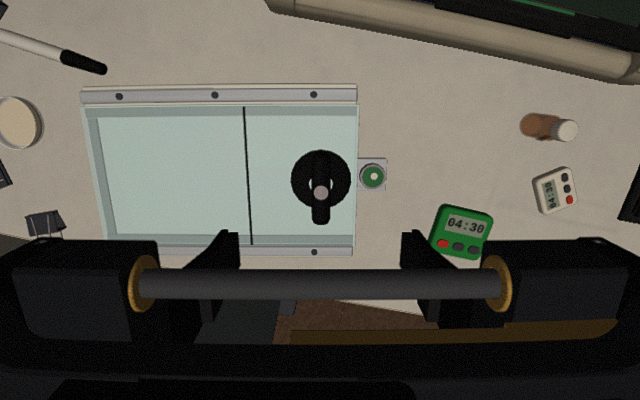

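The bar's top has its stud at (320,193), with the near end at (320,222). The line runs (245,107)–(251,244), the far rail (81,88)–(357,86) at its outer edge and the glass back edge is at x≈356.

```bash
python3 - <<'E'
from h import *
import pickle
np.set_printoptions(precision=4,suppress=True)
c=pickle.load(open("w2.pkl","rb"))
print("grip",ray(c,[[320,193]],.116))
l=ray(c,[[245,107],[251,244]],.07);print("line",l,np.degrees(np.arctan2(*(l[0]-l[1])[1::-1])))
f=ray(c,[[81,92],[357,86]],.066);print("far rail top outer corners front/back",f,np.degrees(np.arctan2(*(f[0]-f[1])[1::-1]))-90)
g=ray(c,[[82,107],[357,107]],.07);print("glass far",g,np.linalg.norm(g[0]-g[1]))
b=ray(c,[[353,250]],.066);print(b)
E
```

```text
grip [[ 0.5229 -0.1344  0.116 ]]
line [[ 0.5755 -0.0542  0.07  ]
 [ 0.4434 -0.0795  0.07  ]] 10.85212765684815
far rail top outer corners front/back [[ 0.5595  0.1002  0.066 ]
 [ 0.614  -0.1495  0.066 ]] 12.301137572689427
glass far [[ 0.5465  0.0961  0.07  ]
 [ 0.596  -0.1533  0.07  ]] 0.25425743685114055
[[ 0.4563 -0.1831  0.066 ]]
```

Request:
servo_tool(fingers=[-1,-1,-1,-1,-1,-1,-1,-1,1,1,1,1,1,1,1,1,1,1], xyz=[[0.0015,0,-0.03],[0,0,-0.03],[0,0,-0.03],[0,0,-0.02],[0,0,-0.02],[0,0,0],[0,0,0],[0,0,0],[0,0,0],[0,0,0],[0,0,0],[0,0,0],[0,0,0],[0,0,0],[0,0,0],[0,0,0],[0,0,0],[0,0,0]], spin=[0,0,0,0,0,0,0,0,0,0,0,0,0,0,0,0,0,0])

```text
time: 7.35
ee_pos: [0.5226, -0.1326, 0.0996]
tcp_rot: [179.9, -0.0, 11.8]
ft_force: [1.2, -2.4, -1.1]
opening: 0.0206
gripper_force: 30.0
```

The opening of 20.6 mm suggests the tips are on the 22 mm neck rather than the 16 mm bar, so I'll regrip 7 mm higher.

Request:
servo_tool(fingers=[-1,-1,-1,-1,-1,1,1,1,1,1,1,1,1,1,1], xyz=[[0,0,0],[0,0,0],[0,0,0],[0,0,0.004],[0,0,0.003],[0,0,0],[0,0,0],[0,0,0],[0,0,0],[0,0,0],[0,0,0],[0,0,0],[0,0,0],[0,0,0],[0,0,0]], spin=[0,0,0,0,0,0,0,0,0,0,0,0,0,0,0])

```text
time: 8.85
ee_pos: [0.5225, -0.1321, 0.1065]
tcp_rot: [180.0, -0.0, 11.8]
ft_force: [0.9, -2.1, -1.0]
opening: 0.016
gripper_force: 30.0
```

Request:
servo_tool(fingers=[1,1,1,1,1,1,1,1,1,1,1,1,1,1,1,1,1,1], xyz=[[-0.0006,0.003,0],[-0.0014,0.007,0],[-0.00205,0.0098,0],[-0.00205,0.0098,0],[-0.00205,0.0098,0],[-0.00205,0.0098,0],[-0.00205,0.0098,0],[-0.00205,0.0098,0],[-0.00205,0.0098,0],[-0.00205,0.0098,0],[-0.00205,0.0098,0],[-0.00205,0.0098,0],[-0.00205,0.0098,0],[-0.0014,0.007,0],[-0.0006,0.003,0],[0,0,0],[0,0,0],[0,0,0]], spin=[0,0,0,0,0,0,0,0,0,0,0,0,0,0,0,0,0,0])

```text
time: 10.65
ee_pos: [0.4958, -0.0031, 0.1065]
tcp_rot: [-179.9, -0.0, 11.8]
ft_force: [0.8, -0.8, -0.2]
opening: 0.0161
gripper_force: 30.0
```

```bash
python3 - <<'E'
from cell import env
from h import *
import pickle
s=env.sense();print(s["time"],s["ee_pos"],s["tcp_rot"],s["ft_force"],s["gripper_force"])
for n in("side","wrist"): pickle.dump(load(env,n),open(n+"3.pkl","wb"));cv2.imwrite(f"pics/{n}3.png",env.camera(n)[:,:,::-1])
a=cv2.imread("pics/side3.png")[150:270,285:425]
b=cv2.imread("pics/wrist3.png")
cv2.imwrite("pics/c3.png",cv2.resize(a,None,fx=5,fy=5,interpolation=cv2.INTER_CUBIC))
E
```

```text
10.65 [ 0.49582835 -0.0030626   0.1065186 ] [-1.79913969e+02 -9.11903377e-04  1.18018082e+01] [ 0.78547633 -0.76642901 -0.18498681] 30.003013908863068
```

View pics/c3.png

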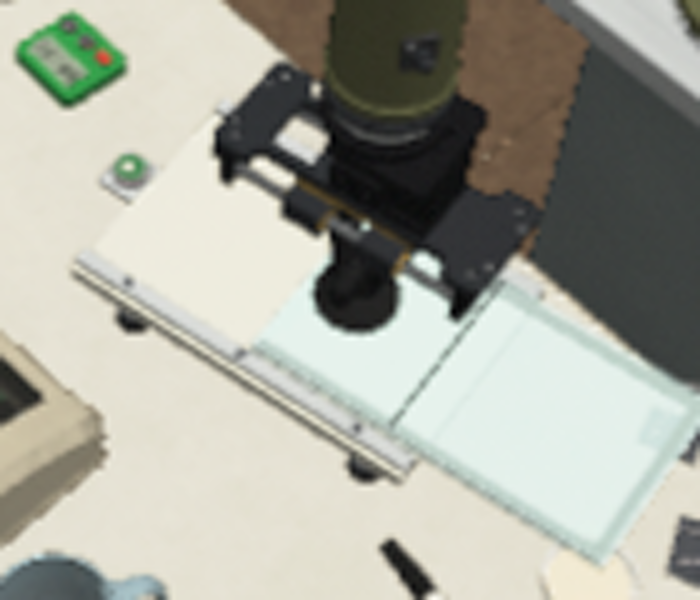

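View pics/wrist3.png

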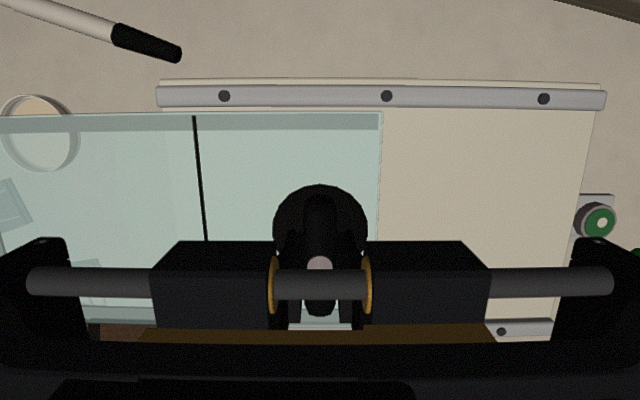

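Line at wrist (194,117)–(206,241), with the far rail's front end at (157,88)–(156,107). In the side crop the line is (507,283)–(395,425), the deck edge shows through the glass at about (525,315)–(435,440), and the rail's front end is at about (416,459).

```bash
python3 - <<'E'
from h import *
import pickle
np.set_printoptions(precision=4,suppress=True)
w=pickle.load(open("wrist3.pkl","rb"));d=pickle.load(open("side3.pkl","rb"))
a=np.radians(11.9);u=np.array([-np.sin(a),np.cos(a),0])
f=lambda p:(np.array(p,float)+.5)/5-.5+[285,150]
print("wrist line",ray(w,[[194,117],[206,241]],.07)@u,"rail end top",ray(w,[[157,88],[156,107]],.066)@u,"back",ray(w,[[605,92],[606,108]],.066)@u,"deck",ray(w,[[161,79],[600,85]],.06)@u)
print("side line",ray(d,f([[507,283],[395,425]]),.07)@u,"edge",ray(d,f([[525,315],[435,440]]),.06)@u,"rail end",ray(d,f([[418,459],[76,258]]),.066)@u)
r=ray(w,[[157,88],[605,92]],.066);e=(r[0]-r[1]);print(np.degrees(np.arctan2(-e[0],e[1])),np.linalg.norm(e))
b=cv2.imread("pics/wrist3.png")[70:260,60:260];cv2.imwrite("pics/c4.png",cv2.convertScaleAbs(cv2.resize(b,None,fx=3,fy=3,interpolation=cv2.INTER_CUBIC),alpha=1.4,beta=-40))
E
```

```text
wrist line [-0.0371 -0.0367] rail end top [-0.0161 -0.0143] back [-0.2705 -0.273 ] deck [-0.0162 -0.2716]
side line [-0.0305 -0.0317] edge [-0.0103 -0.0079] rail end [-0.008  -0.2696]
11.73068659853459 0.2543739371613032
```

View pics/c4.png

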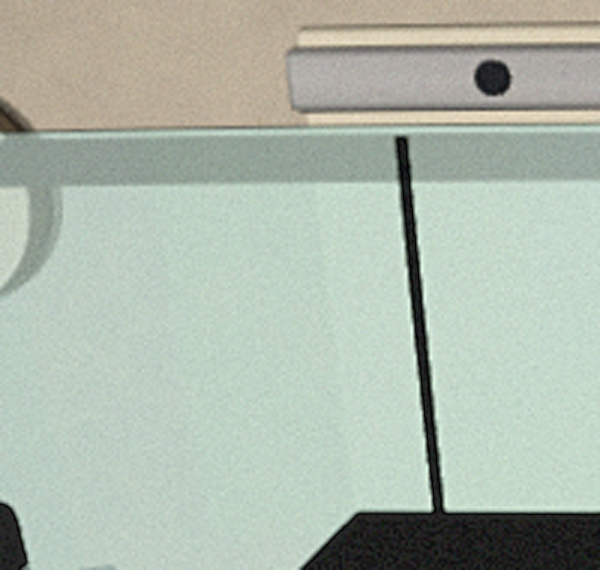

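```bash
python3 - <<'E'
from h import *
import pickle
w=pickle.load(open("wrist3.pkl","rb"))
a=np.radians(11.8);u=np.array([-np.sin(a),np.cos(a),0])
g=lambda p:(np.array(p,float)+.5)/3-.5+[60,70]
L=ray(w,g([[401,137],[438,510]]),.07);E=ray(w,g([[300,27],[308,118],[318,185],[352,500]]),.06)
print(L@u,E@u,L,E)
E
```

```text
[-0.03582696 -0.03577501] [-0.01443236 -0.01404122 -0.01451492 -0.01342208] [[0.54876322 0.07804218 0.07      ]
 [0.47601041 0.0628964  0.07      ]] [[0.56426725 0.10313763 0.06      ]
 [0.5476393  0.10006345 0.06      ]
 [0.53511053 0.09696214 0.06      ]
 [0.46929805 0.08432963 0.06      ]]
```

Request:
servo_tool(fingers=[1,1,1,1,1,1,1,1,1,1], xyz=[[-0.0006,0.003,-0.0005],[-0.001,0.005,0],[-0.001,0.005,0],[-0.001,0.005,0],[-0.0006,0.0025,0],[-0.0003,0.001,0],[0,0,0],[0,0,0],[0,0,0],[0,0,0]], spin=[0,0,0,0,0,0,0,0,0,0])

```text
time: 11.75
ee_pos: [0.4925, 0.0152, 0.1069]
tcp_rot: [179.8, -0.1, 11.7]
ft_force: [1.4, -4.3, 3.4]
opening: 0.0157
gripper_force: 30.0
```

```bash
python3 - <<'E'
from cell import env
from h import *
import pickle
s=env.sense();print(s["time"],s["ee_pos"],s["tcp_rot"],s["ft_force"],s["gripper_force"])
for n in("side","wrist"): pickle.dump(load(env,n),open(n+"4.pkl","wb"));cv2.imwrite(f"pics/{n}4.png",env.camera(n)[:,:,::-1])
k=dict(fx=4,fy=4,interpolation=cv2.INTER_CUBIC)
b=cv2.resize(cv2.imread("pics/wrist4.png")[65:205,120:320],None,**k)
cv2.imwrite("pics/c5.png",cv2.convertScaleAbs(b,alpha=1.4,beta=-40))
E
```

```text
11.75 [0.49247688 0.0151612  0.10693225] [ 1.79799426e+02 -8.87502770e-02  1.16962655e+01] [ 1.35908216 -4.27820385  3.3524976 ] 30.006398856639862
```

View pics/c5.png

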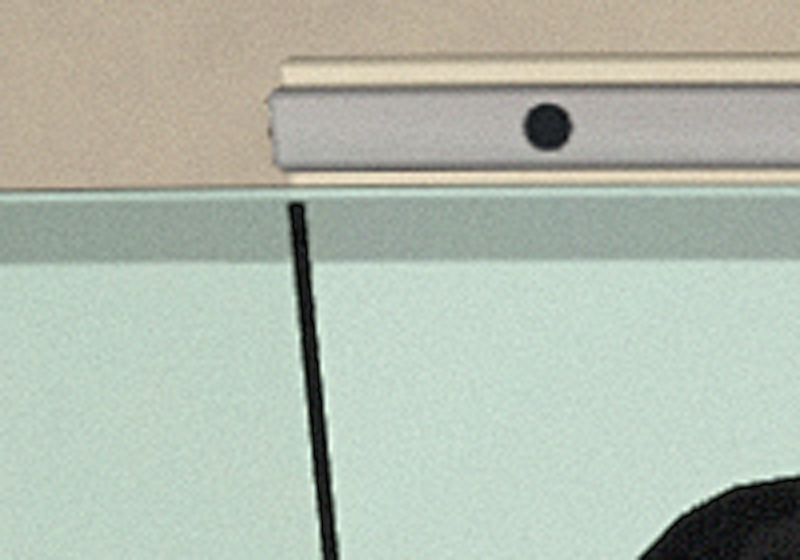

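The line is at crop (296,203)–(330,558), the deck's edge at (284,60) and (291,180). I have now viewed 11 pictures, one over the limit, so I'll work from numbers from here.

```bash
python3 - <<'E'
from h import *
import pickle
w=pickle.load(open("wrist4.pkl","rb"))
a=np.radians(11.8);u=np.array([-np.sin(a),np.cos(a),0])
g=lambda p:(np.array(p,float)+.5)/4-.5+[120,65]
print(ray(w,g([[296,203],[330,558]]),.07)@u,ray(w,g([[284,60],[291,180]]),.06)@u)
E
```

```text
[-0.0177324  -0.01757518] [-0.0141943  -0.01362909]
```

Request:
servo_tool(fingers=[1,1,1,1,1,1], xyz=[[-0.0003,0.0017,0],[-0.0004,0.0017,0],[0,0,0],[0,0,0],[0,0,0],[0,0,0]], spin=[0,0,0,0,0,0])

```text
time: 12.45
ee_pos: [0.4918, 0.0184, 0.1069]
tcp_rot: [179.8, -0.1, 11.7]
ft_force: [0.9, -6.4, 3.2]
opening: 0.0162
gripper_force: 30.0
```

```bash
python3 - <<'E'
from cell import env
from h import *
w=load(env,"wrist");im=cv2.cvtColor(env.camera("wrist"),cv2.COLOR_RGB2GRAY).astype(float)
a=np.radians(11.8);u=np.array([-np.sin(a),np.cos(a),0])
P=[]
for v in range(135,195,10):
    r=im[v,170:230]; x=170+np.argmin(r); n=np.arange(x-3,x+4); k=np.clip(150-im[v,x-3:x+4],0,None); P.append([(n*k).sum()/k.sum(),v])
print(P[0],P[-1],ray(w,P,.07)@u)
# deck edge strip rows above rail: left-most bright/contrast jump
for v in (82,83,84,109,110):
    d=np.diff(cv2.GaussianBlur(im,(5,5),0)[v,170:215]); x=170+np.argmax(np.abs(d))+.5; print(v,x,d[int(x-170)],ray(w,[[x,v]],.06)@u)
s=env.sense();print(s["time"],s["ee_pos"],s["ft_force"],s["gripper_force"],np.abs(s["dq"]).max())
E
```

```text
[np.float64(195.46072186836517), 135] [np.float64(200.3872950819672), 185] [-0.01440327 -0.01439418 -0.01444853 -0.01442809 -0.01442286 -0.01439232]
82 195.5 7.890625 [-0.01357385]
83 195.5 8.61328125 [-0.01352433]
84 196.5 7.08984375 [-0.01405216]
109 198.5 8.0390625 [-0.0139494]
110 198.5 7.67578125 [-0.01389725]
12.5 [0.49180016 0.01841469 0.10695987] [ 1.68132832 -4.7270125   3.06420673] 30.00871181488037 0.14142284498139163
```

```bash
python3 -c "
from cell import env
print(env.close_job())"
```

```text
the job is handed in; nothing more can be done
None
```

I pressed and released the start key and slid the cassette until its line measured within about 1 mm of the table's front edge; the gripper still holds it flat and at rest, and the job is handed in (no verdict was returned; I viewed 11 pictures, one over the limit of 10).

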